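# Pop the battery tray of a watering controller and catch it

### The arm

A 6-joint arm with a two-finger parallel gripper is mounted at the origin on the work surface. World frame = base frame: x ahead of the robot, y to its left, z up, the work surface at z = 0. Lengths are in m, angles in rad, forces in N, time in s.
With the tool pointing down it reaches from about 0.35 to 0.775 m from the base axis. Payload 5.5 kg.
Tool frame: the origin (TCP) lies midway between the tips of the shut fingers; the grasp point (between the pads) lies env.grasp_offset behind it (env.grasp_offset is the distance from the TCP to the grasp point, in m); z points along the fingers, y is the line along which they close (so a half turn about z gives the same grasp; the last joint's range is limited). The gripper opens to 85 mm and grips with 20 to 120 N. Pads are 22 mm wide; open, the fingers measure 114 mm over their backs; the gripper's body (76 mm by 85 mm) begins 54 mm behind the grasp point. The pads swing forward as they close: fully open they stand 13 mm farther back than shut.
Start: joints at [0.976, 0.313, 0.046, 1.304, 0, 1.431], TCP at [0.253, 0.517, 0.231] pointing down, gripper open.
Joint ranges: [-2.76, 2.76], [-0.86, 1.69], [-1.03, 1.26], [-2.2, 2.34], [-1.47, 1.5], [-3.14, 3.14]. Speed limits (rad/s): [2.57, 2.57, 3.14, 3.14, 3.14, 3.14].

### API

Orientations are given as a unit quaternion [w, x, y, z].
In Python, from workcell import monitor, viewer, order, env gives the robot as it stands.
- The arm moves only by the tool carry_out, never from a script. Its argument "plan" is a list that holds one entry, the list of rows, each a list of 7 numbers: the turn, a rotation vector about the world's x, y, z in rad, then the shift along the world's x, y, z in mm, then the finger opening in mm, from 0 to 85.4. A call has 1 to 20 rows; each row is the pose to reach, as a shift and turn from the pose commanded when the call began; what a row does not reach only later rows make up. A row lasts 1/10 s, in which the tool goes at most 50 mm and 8.59 degrees, less where a joint would pass 70% of its speed; a pose out of reach is approached as far as the arm can. A call with a gripper value outside its range is refused whole. The fingers move at their own pace and stop on an object; "squeeze" is the grip in N (left out, the last holds). Time passes only in rows, so rows that repeat a pose let the fingers close. It gives the time, the measured TCP pose, the force, the opening and the grip force at its end, in the units of the state.
- monitor.get_state(): the state, without advancing time (a new reading comes with each control period).
- viewer.read_camera(name): name is "scene" or "top" or "wrist"; returns the picture (384x512x3 uint8, red, green, blue); there is no depth.
- viewer.calibration(name): a dict with "K" (3x3 intrinsics, pixels), "eye" and "rotation" of the camera in the world. Camera axes: x right, y down, z forward; pixel columns grow to the right and rows downward; lengths in m; the calibration is good to about 2 mm. A picture is of the moment at which its call begins: read the wrist's pose just before it. calibration takes no time and is no camera call; for the wrist camera it gives the pose at the moment of the call.
- order.hand_in(): hands the job in; it is judged then, once.
The state is a dict: "clock": time; "joint_pos": joint angles; "qvel": joint speeds; "tau": joint torques, N m; "tcp_pos": TCP position; "orientation": TCP orientation; "wrist_force": force on the tool from outside, world axes, zero at the start; "ft_torque": the same for the moment, N m; "finger_gap": finger opening in m; "grip_force": force on a finger pad.
Only numpy, scipy, OpenCV 4.12 (cv2) and the standard library are available. Lean on these libraries where they do the work, as an engineer would, in place of code of your own. Each camera call takes 0.05 s, during which the arm holds its last target. There are 200 camera calls.

### The job

Open the battery tray of the watering controller on the potting bench: press the orange release key with one fingertip while your other finger waits in front of the tray's pale face, so that the tray springs out onto that finger and does not shoot off across the wet bench. Then let the tray out gently with that finger until its spring is spent and take your hand away, leaving it standing about 3 cm out of its bay, ready for new cells. Do not lift the tray, and leave everything else on the bench where it stands.

Things in the scene. Friction and masses are not known exactly. Their poses are not given: they have to be found in the camera images.
- controller: Dark green drip-watering controller, 165 mm long (x), 170 mm wide (y), 48 mm high (58 at the dial), fixed. Origin on the bench under it; z up. Front: its -x end, at x = -80 mm, where the tray slides straight out along -x. Case 40 mm high there, but for a low shoulder (12 mm high, x < -22, y from -33 to -82 mm, open to front and side) with the orange key. Hose outlets at the back reach x = 115 mm.
- bay_mouth (a point): Middle of the battery bay's mouth in the controller's front, 19 mm above the bench: x = -80, y = 0 mm in the controller's frame, axes the controller's. The mouth is 60 mm wide; its floor is 4 mm and the top of its roof 40 mm above the bench.
- key_top (a point): Middle of the top of the orange release key, a 28 x 28 mm pad with a white eject mark, at x = -58, y = -58 mm in the controller's frame, 22 mm above the bench at rest, 14 mm when fully down (2 mm above the shoulder). Moves with the key; axes the controller's. The nearest walls, 40 mm high, are 25 mm away (bay) and 36 mm away (behind).
- release_key (a joint): How far the release key is pressed straight down, m: 0 at rest, 0.008 fully down. The tray is let go at about 0.0055. The spring takes 3 N to start, 6.5 N fully down, plus 1 to 2 N as the latch rubs. It springs back up when let go: keep it down until the tray is at least 10 mm out.
- tray: Battery tray, 80 mm long (x), 58 wide (y), 30 high, about 0.22 kg, slippery: black, pale front face, gold and black cells in its top, a small latch lug on its key side. Loose in the bay; axes the controller's. Origin: middle of its underside; shut, it is at x = -44, y = 0, z = 4 mm in the controller's frame.
- tray_face (a point): Middle of the tray's pale front face (58 mm wide, from 4 to 34 mm above the bench), 40 mm to -x and 15 mm above the tray's origin. Shut, it stands 4 mm proud of the bay mouth. Axes the controller's.
- ejector (a joint): Travel of the sprung ejector behind the tray, m: 0 with the tray shut, 0.030 when the spring is spent. Once the latch lets go it drives the tray out, with 6.6 N at first, 3 N just before it stops at 0.030; a tray that nothing stops then slides on, right out of the bay.
- cloche_a: Round black pot of seedlings under a clear upturned bottle, 90 mm across, 160 mm high; origin under its centre. Leave alone.
- cloche_b: Square black pot under a clear square bottle, 86 mm wide, 154 mm high; origin under its centre. Leave alone.
- cloche_c: As cloche_a. Leave alone.
- cell_box: Small open cardboard box of spare cells, 70 x 62 x 30 mm, origin under its centre. Leave alone.
- dibber: Wooden dibber lying on the bench, 204 mm long along its x, 29 mm thick, origin under its middle. Leave alone.
- clay_pot: Small terracotta pot, 68 mm across, 60 mm high, origin under its centre. Leave alone.
- sprayer: Hand sprayer bottle, 74 mm across, 193 mm high, origin under its centre. Leave alone.
- trowel: Trowel lying on the bench, 305 mm long along its x, about 30 mm high, origin under its middle. Leave alone.

How it is judged:
On the way:
1. the tray has sprung out of its latch and is caught: a finger touches it while it is 6 to 50 mm out (x of tray in the frame of controller between -0.094 and -0.05 m and contact force between the fingers and tray above 0.2 N), for 0.05 s.
At the end, for the whole second after the job is handed in: The tray rests straight in the bay mouth, 24 to 45 mm further out than when shut, with the ejector out by more than 24 mm, and the release key is back up (within 3 mm) (x of tray in the frame of controller between -0.089 and -0.068 m and value of joint ejector above 0.024 m and linear speed of tray below 0.02 m/s and value of joint release_key below 0.003 m and angle between the x axis of tray and the x axis of controller, either way round below 0.1 rad); the robot touches nothing.
It fails at once if the tray got away: more than 50 mm out (x of tray in the frame of controller below -0.094 m).
It fails at once if the tray was lifted or tipped (height (world z) of tray above 0.014 m or angle between tray's own z axis and vertical above 0.2 rad).
It fails at once if a bystander was shifted by more than 20 mm or tipped (distance of any of cloche_a, cloche_b, cloche_c, cell_box, dibber, clay_pot, sprayer, trowel from where it was at the start of the episode above 0.02 m or angle between any of cloche_a, cloche_b, cloche_c, cell_box, dibber, clay_pot, sprayer, trowel's own z axis and vertical above 0.3 rad).
It also fails if it takes over 32 s, if anything falls off the work surface, if the arm or the gripper's body presses on something with over 40 N, if the wrist force passes 120 N, or if a joint passes its speed limit or range.

## Working session

There is one attempt and no reset: what is moved stays moved. The work goes in short steps, Python scripts to look and compute and a tool call to move; the robot and the scene stay as the last step left them, time stands still between calls to the robot, and variables do not carry over. Pictures are saved under pics/ and viewed, at most 10 in all, crops included, and the job is handed in when it is done.

Besides the shell and the picture viewer there is one more tool, called after "Request:" as name(argument=value, ...), one argument or row to a line, values as JSON. carry_out: Moves the arm, as the interface text tells. Its arguments: {"type":"object","properties":{"plan":{"type":"array","items":{"type":"array","items":{"type":"array","items":{"type":"number"}}}},"squeeze":{"type":"number"}},"required":["plan"]}

```bash
mkdir -p pics; ls; cat > h.py <<'E'
import numpy as np, cv2
from workcell import monitor, viewer, order, env
def ray(c,u,v):
    d=np.array(c["rotation"])@np.linalg.inv(np.array(c["K"]))@np.array([u,v,1.]); return np.array(c["eye"]),d
def plane(c,u,v,z):
    e,d=ray(c,u,v); return e+d*(z-e[2])/d[2]
def proj(c,p):
    q=np.array(c["K"])@(np.array(c["rotation"]).T@(np.array(p)-np.array(c["eye"]))); return q[:2]/q[2]
def save(n,im): cv2.imwrite(f"pics/{n}.png",cv2.cvtColor(im,cv2.COLOR_RGB2BGR))
E
python3 - <<'E'
from h import *
s=monitor.get_state(); print(s, env.grasp_offset)
a=viewer.read_camera("top"); b=viewer.read_camera("scene")
np.save("top.npy",a); np.save("scene.npy",b)
save("top",cv2.resize(a,(800,600),interpolation=cv2.INTER_CUBIC)); save("scene",cv2.resize(b,(800,600),interpolation=cv2.INTER_CUBIC))
for n in("top","scene"): print(viewer.calibration(n))
E
```

```text
pics
{'clock': 0.0, 'joint_pos': array([ 9.76395464e-01,  3.14015914e-01,  4.49678655e-02,  1.30363780e+00,
       -1.17700555e-05,  1.43117873e+00]), 'qvel': array([-0.00180393,  0.00121777, -0.00137249, -0.00036335,  0.00021978,
       -0.00055514]), 'tau': array([-6.04477318e-04, -4.80628681e+01,  2.98531920e+01,  1.94031000e-02,
       -1.99918281e-04, -3.66394488e-06]), 'tcp_pos': array([0.25229812, 0.51609826, 0.23039554]), 'orientation': array([-3.33510535e-04,  2.25436964e-01,  9.74257298e-01, -8.83954374e-04]), 'wrist_force': array([ 0.00719265, -0.38509345,  0.54762555]), 'ft_torque': array([ 0.00106665, -0.0166754 ,  0.04828517]), 'grip_force': 0.0, 'finger_gap': 0.08538432216935916} 0.0187
{'K': array([[470.63796206,   0.        , 261.26796683],
       [  0.        , 470.63796206, 196.96193791],
       [  0.        ,   0.        ,   1.        ]]), 'eye': array([0.46104941, 0.03859616, 1.67213336]), 'rotation': array([ 0.02591001, -0.6971368 ,  0.71604198, -0.02475549])}
{'K': array([[497.49825424,   0.        , 255.71802492],
       [  0.        , 497.49825424, 193.16148787],
       [  0.        ,   0.        ,   1.        ]]), 'eye': array([ 1.26930822, -0.82576723,  0.78883031]), 'rotation': array([-0.43708283,  0.83881194,  0.28153426, -0.1615289 ])}
```

View pics/top.png

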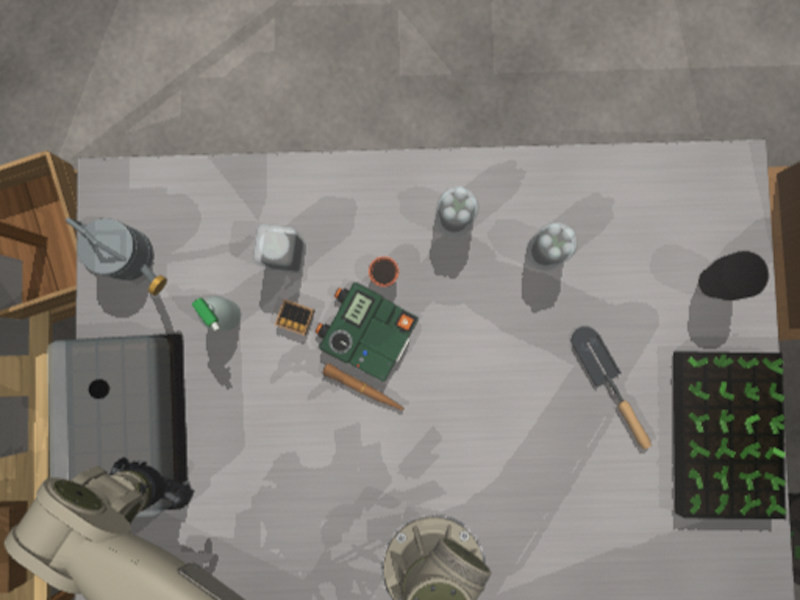

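View pics/scene.png

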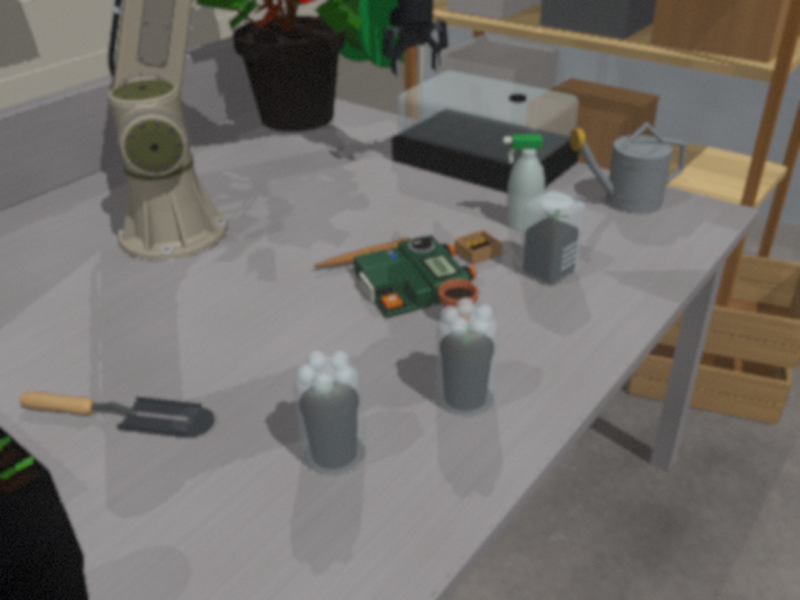

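Top view: the controller is at about (367,330) in the 800-px picture, with the orange key at (405,322) and the pale tray face at (403,357). The front faces right and slightly down. The dibber lies along its +y side and the clay pot is near its back right, while the key side is clear. The scene view agrees, with the key at (391,300) and the pale face at (367,287).

```bash
sed -i 's/np.array(c\["rotation"\])/Rm(c)/g' h.py; cat >> h.py <<'E'
from scipy.spatial.transform import Rotation as Ro
def Rm(c):
    r=np.array(c["rotation"]); return Ro.from_quat(r[[1,2,3,0]]).as_matrix() if r.size==4 else r
def tri(c1,p1,c2,p2):
    (e1,d1),(e2,d2)=ray(c1,*p1),ray(c2,*p2); d1/=np.linalg.norm(d1); d2/=np.linalg.norm(d2)
    A=[np.eye(3)-np.outer(d,d) for d in(d1,d2)]
    return np.linalg.solve(A[0]+A[1],A[0]@e1+A[1]@e2)
E
python3 - <<'E'
from h import *
a=np.load("top.npy");c=viewer.calibration("top")
hsv=cv2.cvtColor(a,cv2.COLOR_RGB2HSV)
g=cv2.inRange(hsv,(60,70,20),(90,255,160)); g[:, :190]=0; g[:,280:]=0
g=cv2.morphologyEx(g,cv2.MORPH_CLOSE,np.ones((9,9)))
k=max(cv2.findContours(g,0,2)[0],key=cv2.contourArea); r=cv2.minAreaRect(k); print(r)
P=np.array([plane(c,*p,0.042)[:2] for p in cv2.boxPoints(r)]); print(P, np.linalg.norm(np.diff(P,axis=0),axis=1))
o=cv2.inRange(hsv,(3,120,120),(18,255,255)); o[:, :250]=0;o[:,270:]=0;o[:195]=0;o[215:]=0
m=cv2.moments(o,True); print(m["m00"],plane(c,m["m10"]/m["m00"],m["m01"]/m["m00"],.022))
for p in((403,357),):print(plane(c,p[0]*.64,p[1]*.64,.02))
w=viewer.calibration("wrist"); s=monitor.get_state()
T=Ro.from_quat(s["orientation"][[1,2,3,0]]).as_matrix()
print("cam in tool", T.T@(np.array(w["eye"])-s["tcp_pos"]), T.T@Rm(w)); print(T, w["K"])
E
```

```text
((235.61239624023438, 211.7913055419922), (45.9876823425293, 46.86815643310547), 28.300758361816406)
[[0.49821154 0.2391975 ]
 [0.63965212 0.15924547]
 [0.55984415 0.0203995 ]
 [0.41939086 0.10092053]] [0.16247389 0.16014842 0.16189738]
50.0 [0.54879969 0.04856528 0.022     ]
[0.46935439 0.05438529 0.02      ]
cam in tool [ 0.07169104  0.00074701 -0.14329868] [[ 5.56494379e-04 -9.59150540e-01 -2.82895621e-01]
 [ 9.99999777e-01  6.38398590e-04 -1.97338147e-04]
 [ 3.69877157e-04 -2.82895448e-01  9.59150681e-01]]
[[-8.98338969e-01  4.39302043e-01 -9.00601732e-04]
 [ 4.39302919e-01  8.98337940e-01 -1.37511525e-03]
 [ 2.04953767e-04 -1.63095658e-03 -9.99998649e-01]] [[300.60568027   0.         255.77652232]
 [  0.         300.60568027 187.73025443]
 [  0.           0.           1.        ]]
```

Request:
carry_out(
  plan=[
    [[0,0,2.2,262,-494,-30,85],[0,0,2.2,262,-494,-30,85],[0,0,2.2,262,-494,-30,85],[0,0,2.2,262,-494,-30,85],[0,0,2.2,262,-494,-30,85],[0,0,2.2,262,-494,-30,85],[0,0,2.2,262,-494,-30,85],[0,0,2.2,262,-494,-30,85],[0,0,2.2,262,-494,-30,85],[0,0,2.2,262,-494,-30,85],[0,0,2.2,262,-494,-30,85],[0,0,2.2,262,-494,-30,85],[0,0,2.2,262,-494,-30,85],[0,0,2.2,262,-494,-30,85],[0,0,2.2,262,-494,-30,85],[0,0,2.2,262,-494,-30,85],[0,0,2.2,262,-494,-30,85],[0,0,2.2,262,-494,-30,85]],
  ],
)

```text
clock: 1.9
tcp_pos: [0.5144, 0.0226, 0.201]
orientation: [0.0, 0.765, -0.644, -0.0]
wrist_force: [-0.7, 0.2, -0.3]
finger_gap: 0.0853
grip_force: 0.0
```

```bash
python3 - <<'E'
from h import *
s=monitor.get_state(); c=viewer.calibration("wrist"); a=viewer.read_camera("wrist"); np.save("w1.npy",a)
import pickle; pickle.dump((s,c),open("w1.pkl","wb"))
print(s["clock"],s["tcp_pos"],s["joint_pos"],s["wrist_force"])
save("w1",cv2.resize(a,(800,600),interpolation=cv2.INTER_CUBIC))
E
```

```text
1.9 [0.51437575 0.02260618 0.20103527] [-1.12071753e-01  2.09141529e-01 -1.66890246e-01  1.19552829e+00
 -3.08027673e-05 -1.85383982e+00] [-0.6891505   0.1591305  -0.28223104]
```

View pics/w1.png

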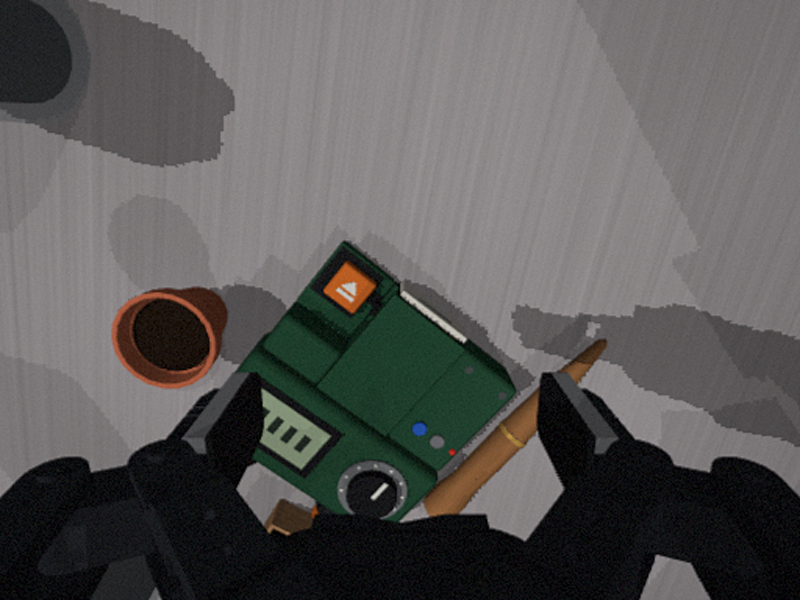

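Wrist view: the orange key is at (350,287). The pale strip of the tray face runs from (400,292) to (467,342). The fingertips are at the left (~(250,380)) and right (~(550,380)).

```bash
python3 - <<'E'
from h import *; import pickle
a=np.load("w1.npy"); s,c=pickle.load(open("w1.pkl","rb"))
hsv=cv2.cvtColor(a,cv2.COLOR_RGB2HSV)
o=cv2.inRange(hsv,(3,130,90),(18,255,255)); M=np.zeros_like(o); M[155:215,195:250]=255; o&=M
o=cv2.morphologyEx(o,cv2.MORPH_CLOSE,np.ones((11,11)))
k=max(cv2.findContours(o,0,2)[0],key=cv2.contourArea); r=cv2.minAreaRect(k)
P=np.array([plane(c,*p,0.022)[:2] for p in cv2.boxPoints(r)]); print(r,P,np.linalg.norm(np.diff(P,axis=0),axis=1))
key=P.mean(0); print("key",key)
f=cv2.inRange(hsv,(0,0,140),(179,90,255)); M[:]=0; M[182:223,250:304]=255; f&=M
n,l,st,ce=cv2.connectedComponentsWithStats(f); i=1+np.argmax(st[1:,4]); print(st[i],ce[i])
f=(l==i).astype(np.uint8)
r=cv2.minAreaRect(cv2.findContours(f,0,2)[0][0]); b=cv2.boxPoints(r); print(r,b)
Q=np.array([plane(c,*p,0.034)[:2] for p in b]); print(Q)
# green front-left/right corners at z=40 in front: fit axis from key edges
e=[P[i+1]-P[i] for i in range(3)]; print([np.degrees(np.arctan2(*x[::-1]))%90 for x in e])
save("w1crop",cv2.resize(a[145:265,180:340],(800,600),interpolation=cv2.INTER_NEAREST))
E
```

```text
((223.17074584960938, 184.03659057617188), (24.987802505493164, 24.206933975219727), 38.65980911254883) [[0.56603723 0.05304646]
 [0.55239827 0.02882317]
 [0.52856396 0.04270055]
 [0.54196892 0.0675627 ]] [0.02779909 0.02758    0.0282457 ]
key [0.54724209 0.04803322]
[257 186  41  33 168] [277.48214286 202.5       ]
((277.0803527832031, 202.39454650878906), (50.60460662841797, 3.6362593173980713), 37.30394744873047) [[255.85223 188.50645]
 [258.05597 185.61406]
 [298.30847 216.28264]
 [296.10474 219.17503]]
[[0.51114224 0.04326056]
 [0.50936327 0.03966273]
 [0.45931825 0.06688391]
 [0.46100653 0.07067385]]
[np.float64(60.61824677397773), np.float64(59.79014804592663), np.float64(61.66771824936896)]
```

View pics/w1crop.png

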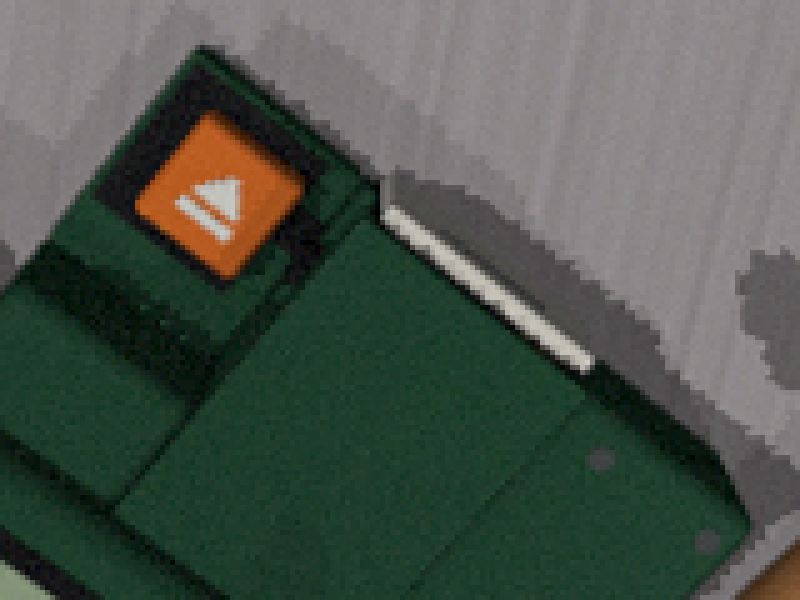

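Request:
carry_out(
  plan=[
    [[0,0,0.06,-4,20.5,-50,64],[0,0,0.06,-4,20.5,-100,64],[0,0,0.06,-4,20.5,-131,64],[0,0,0.06,-4,20.5,-131,64],[0,0,0.06,-4,20.5,-131,64],[0,0,0.06,-4,20.5,-131,64],[0,0,0.06,-4,20.5,-131,64]],
  ],
)

```text
clock: 2.65
tcp_pos: [0.5127, 0.0429, 0.0727]
orientation: [-0.001, 0.785, -0.62, 0.002]
wrist_force: [-0.8, -0.7, 0.6]
finger_gap: 0.0641
grip_force: 0.0
```

```bash
python3 - <<'E'
from h import *
s=monitor.get_state(); c=viewer.calibration("wrist"); a=viewer.read_camera("wrist"); np.save("w2.npy",a)
T=Ro.from_quat(s["orientation"][[1,2,3,0]]).as_matrix(); print(s["clock"],s["tcp_pos"],s["wrist_force"],s["finger_gap"],T[:,1])
im=cv2.resize(a,(800,600),interpolation=cv2.INTER_CUBIC); g=s["finger_gap"]/2
for sy in(-1,1):
  for x in(-.011,.011):
    for y in(g,g+.0143):
      p=proj(c,s["tcp_pos"]+T@np.array([x,sy*y,-.006]))*800/512; print(sy,x,round(y,4),p.round())
      cv2.circle(im,tuple(int(v) for v in p),4,(255,0,255),1)
save("w2",im)
E
```

```text
2.65 [0.51265142 0.04286867 0.07265804] [-0.75893733 -0.69903046  0.59870475] 0.064071151154733 [-0.97276778 -0.23174627 -0.00406486]
-1 -0.011 0.032 [305. 416.]
-1 -0.011 0.0463 [261. 416.]
-1 0.011 0.032 [301. 354.]
-1 0.011 0.0463 [255. 354.]
1 -0.011 0.032 [499. 416.]
1 -0.011 0.0463 [542. 416.]
1 0.011 0.032 [503. 354.]
1 0.011 0.0463 [548. 354.]
```

View pics/w2.png

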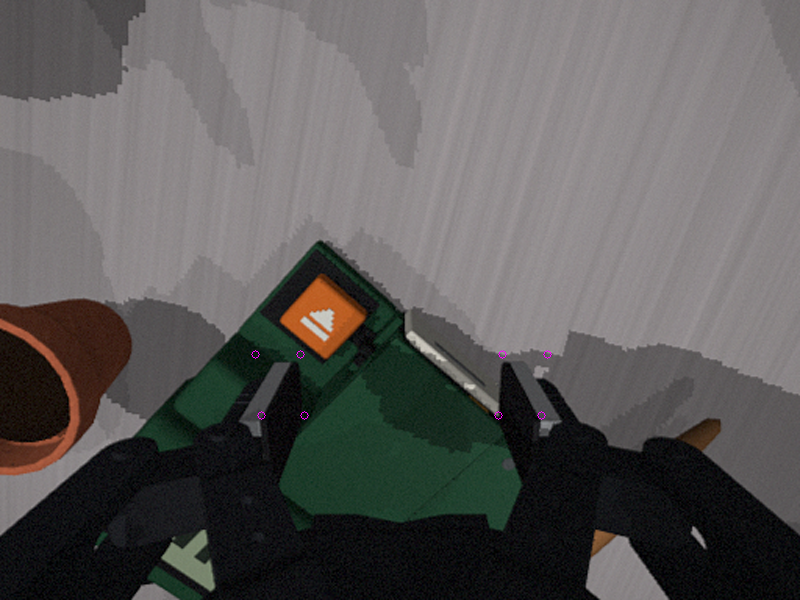

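The fingertips at opening 64 show the left finger lined up to land on the key and the right one in front of the pale face. The inner faces match the projection (x≈300 and 502), and the tips are only about 9 mm thick. I'm lowering to just above the key and checking the settled pose.

Request:
carry_out(
  plan=[
    [[0,0,0,0,0,-25,64],[0,0,0,0,0,-46,64],[0,0,0,0,0,-46,64],[0,0,0,0,0,-46,64],[0,0,0,0,0,-46,64],[0,0,0,0,0,-46,64]],
  ],
)

```text
clock: 3.3
tcp_pos: [0.5118, 0.043, 0.0257]
orientation: [-0.001, 0.785, -0.62, 0.001]
wrist_force: [-0.0, -0.1, -0.2]
finger_gap: 0.0636
grip_force: 0.0
```

```bash
cat > chk.py <<'E'
from h import *; import sys
s=monitor.get_state(); T=Ro.from_quat(s["orientation"][[1,2,3,0]]).as_matrix()
th=np.radians(61); R=np.array([[np.cos(th),-np.sin(th)],[np.sin(th),np.cos(th)]]); O=np.array([.5246,.1269])
print("t",s["clock"],"tcp",s["tcp_pos"].round(4),"F",s["wrist_force"].round(1),"ctrl mm",(R.T@(s["tcp_pos"][:2]-O)*1000).round(1),"tooly in ctrl",(R.T@T[:2,1]).round(3),"tilt",T[:,2].round(3))
g=s["finger_gap"]/2
for n,v in(("key in/out",[[0,-g],[0,-g-.009]]),("face corner",[[.011*1,g],[-.011,g]])):
    for x,y in v: print(n,(R.T@((s["tcp_pos"]+T@np.array([x,y,-.008]))[:2]-O)*1000).round(1))
if len(sys.argv)>1:
    n=sys.argv[1]; a=viewer.read_camera("wrist"); np.save(n+".npy",a); save(n,cv2.resize(a,(800,600),interpolation=cv2.INTER_CUBIC))
E
python3 chk.py w3
```

```text
t 3.3 tcp [0.5118 0.043  0.0257] F [-0.  -0.1 -0.2] ctrl mm [-79.6 -29.5] tooly in ctrl [-0.675  0.738] tilt [ 0.002 -0.    -1.   ]
key in/out [-58.2 -52.9]
key in/out [-52.1 -59.6]
face corner [-109.2  -13.4]
face corner [-93.    1.5]
```

View pics/w3.png

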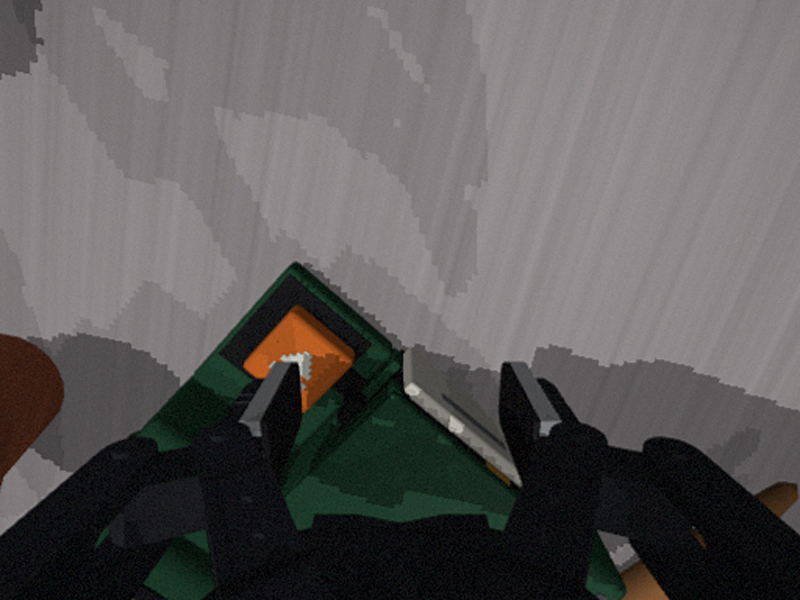

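Left tip is over the key's rear half, and the right finger's near edge is about 9 mm in front of the face. I'm now pressing in small steps.

Request:
carry_out(
  plan=[
    [[0,0,0,0,0,-6,64],[0,0,0,0,0,-10,64],[0,0,0,0,0,-13,64],[0,0,0,0,0,-14,64],[0,0,0,0,0,-14,64]],
  ],
)

```text
clock: 3.85
tcp_pos: [0.5109, 0.0426, 0.0105]
orientation: [0.0, 0.785, -0.619, 0.0]
wrist_force: [-0.8, -1.5, 4.7]
finger_gap: 0.064
grip_force: 5.3
```

```bash
python3 chk.py
```

```text
t 3.85 tcp [0.5109 0.0426 0.0105] F [-0.8 -1.5  4.7] ctrl mm [-80.3 -28.9] tooly in ctrl [-0.675  0.738] tilt [ 0.    -0.001 -1.   ]
key in/out [-58.7 -52.5]
key in/out [-52.6 -59.1]
face corner [-110.   -12.7]
face corner [-93.8   2.2]
```

Request:
carry_out(
  plan=[
    [[0,0,0,0,0,-2,64],[0,0,0,0,0,-4,64],[0,0,0,0,0,-5,64],[0,0,0,0,0,-5,64]],
  ],
)

```text
clock: 4.25
tcp_pos: [0.5112, 0.0427, 0.0076]
orientation: [-0.0, 0.785, -0.619, 0.001]
wrist_force: [-7.9, -1.9, 22.2]
finger_gap: 0.0637
grip_force: 14.0
```

```bash
python3 chk.py w4
```

```text
t 4.25 tcp [0.5112 0.0427 0.0076] F [-7.9 -1.9 22.2] ctrl mm [-80.2 -29.1] tooly in ctrl [-0.675  0.738] tilt [ 0.002 -0.001 -1.   ]
key in/out [-58.7 -52.6]
key in/out [-52.6 -59.2]
face corner [-109.8  -13. ]
face corner [-93.6   1.9]
```

View pics/w4.png

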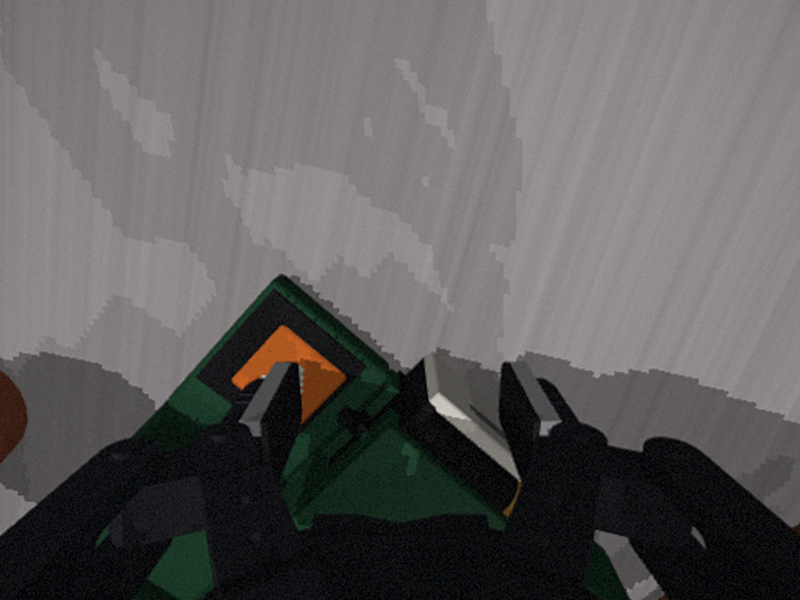

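The tray has been released and is caught on the right finger, about 10 mm out, with the key held right down. I'm easing the press slightly and letting the tray out slowly along the bay axis.

Request:
carry_out(
  plan=[
    [[0,0,0,0,0,1,64],[0,0,0,-0.5,-0.9,2,64],[0,0,0,-1.4,-2.6,2,64],[0,0,0,-2.4,-4.4,2,64],[0,0,0,-3.4,-6.1,2,64],[0,0,0,-4.4,-7.9,2,64],[0,0,0,-5.3,-9.6,2,64],[0,0,0,-6.3,-11.4,2,64],[0,0,0,-7.3,-13.1,2,64],[0,0,0,-8.2,-14.9,2,64],[0,0,0,-8.2,-14.9,2,64]],
  ],
)

```text
clock: 5.4
tcp_pos: [0.5033, 0.0284, 0.0078]
orientation: [-0.001, 0.785, -0.619, 0.0]
wrist_force: [0.2, 1.7, 6.0]
finger_gap: 0.0638
grip_force: 4.9
```

```bash
python3 chk.py w5
```

```text
t 5.4 tcp [0.5033 0.0284 0.0078] F [0.2 1.7 6. ] ctrl mm [-96.5 -29.1] tooly in ctrl [-0.675  0.738] tilt [ 0.002  0.001 -1.   ]
key in/out [-75.  -52.6]
key in/out [-68.9 -59.3]
face corner [-126.2  -13. ]
face corner [-110.     1.9]
```

View pics/w5.png

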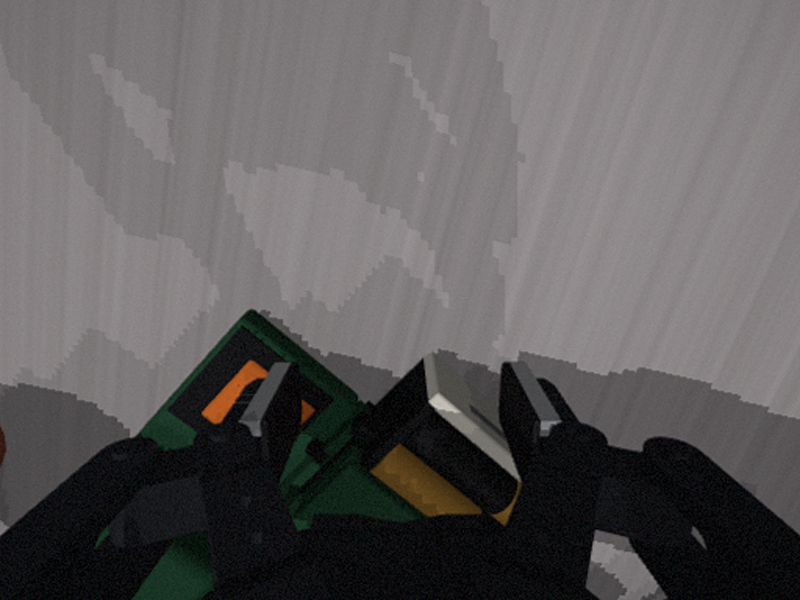

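The tray is about 26 mm out and still resting on the finger. I'm continuing past the spring's end.

Request:
carry_out(
  plan=[
    [[0,0,0,-0.5,-0.9,0,64],[0,0,0,-1.0,-1.8,0,64],[0,0,0,-1.5,-2.6,0,64],[0,0,0,-1.9,-3.5,0,64],[0,0,0,-2.4,-4.4,0,64],[0,0,0,-2.9,-5.2,0,64],[0,0,0,-3.4,-6.1,0,64],[0,0,0,-3.9,-7.0,0,64],[0,0,0,-5.3,-9.6,0,64],[0,0,0,-6.8,-12.2,0,64],[0,0,0,-6.8,-12.2,0,64]],
  ],
)

```text
clock: 6.55
tcp_pos: [0.4946, 0.0157, 0.0067]
orientation: [0.001, 0.785, -0.62, -0.001]
wrist_force: [-0.3, -0.1, 0.1]
finger_gap: 0.0643
grip_force: 0.0
```

```bash
python3 chk.py w6
```

```text
t 6.55 tcp [0.4946 0.0157 0.0067] F [-0.3 -0.1  0.1] ctrl mm [-111.8  -27.6] tooly in ctrl [-0.674  0.738] tilt [-0.002 -0.    -1.   ]
key in/out [-90.1 -51.4]
key in/out [-84. -58.]
face corner [-141.6  -11.3]
face corner [-125.4    3.5]
```

View pics/w6.png

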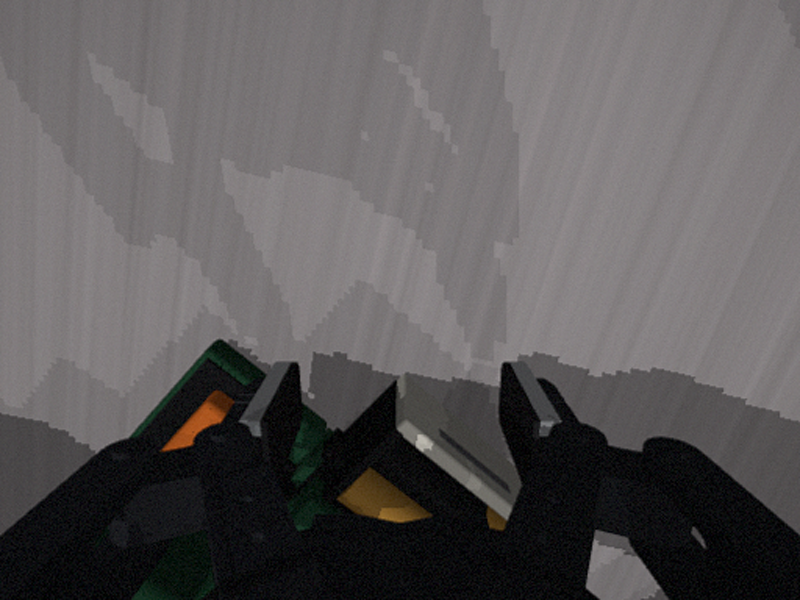

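The finger is clear of the face and the forces are zero. I'm lifting the hand straight up.

Request:
carry_out(
  plan=[
    [[0,0,0,0,0,8,64],[0,0,0,0,0,25,64],[0,0,0,0,0,60,64],[0,0,0,0,0,110,64],[0,0,0,0,0,160,64],[0,0,0,0,0,190,64],[0,0,0,0,0,190,64],[0,0,0,0,0,190,64],[0,0,0,0,0,190,64]],
  ],
)

```text
clock: 7.5
tcp_pos: [0.4946, 0.0161, 0.1961]
orientation: [0.001, 0.785, -0.62, -0.001]
wrist_force: [-0.0, 0.0, -0.3]
finger_gap: 0.0639
grip_force: 0.0
```

```bash
python3 - <<'E'
from h import *
s=monitor.get_state(); c=viewer.calibration("wrist"); a=viewer.read_camera("wrist")
hsv=cv2.cvtColor(a,cv2.COLOR_RGB2HSV)
th=np.radians(61); R=np.array([[np.cos(th),-np.sin(th)],[np.sin(th),np.cos(th)]]); O=np.array([.5246,.1269])
print(s["clock"],s["tcp_pos"],s["wrist_force"])
im=cv2.resize(a,(800,600),interpolation=cv2.INTER_CUBIC)
for p in([-114,-29,34],[-114,29,34],[-72,-72,22],[-72,-44,22],[-44,-44,22],[-44,-72,22]):
    q=proj(c,[*(O+R@np.array(p[:2])/1000),p[2]/1000])*800/512; cv2.circle(im,tuple(int(v) for v in q),3,(255,0,255),1)
save("w7",im)
E
```

```text
7.5 [0.49461467 0.01609711 0.1961269 ] [-0.03015278  0.02676181 -0.25869226]
```

View pics/w7.png

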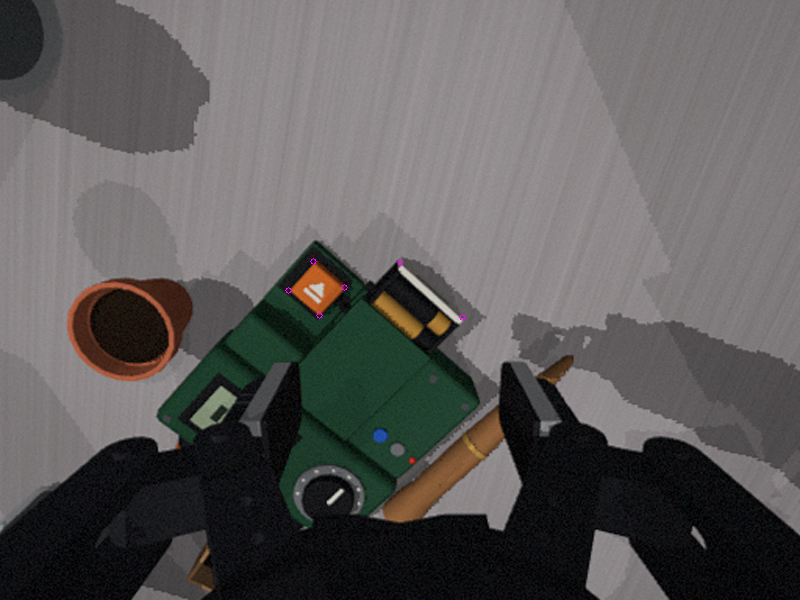

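The tray's pale edge lies on the predicted 30 mm line, from (400,263) to (463,318). It is straight, and the key is back up at its rest outline around (317,288). Nothing else has moved, so I'm handing in.

```bash
python3 -c "
from workcell import order
print(order.hand_in())"
```

```text
the job is handed in; nothing more can be done
None
```

The tray was caught on the waiting finger and let out to about 30 mm, straight in the bay. The key is back up, the hand is clear, and the job is handed in at about 7.5 s of the 32 s allowed; no verdict was shown.

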